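# Lock the sprung bayonet cap of a waste-toner container

## Robot

A 7-joint arm with a two-finger parallel gripper is mounted at the origin on a cart in front of the work surface, level with it; the furniture and walls round the work are solid. World frame = base frame: x ahead of the robot, y to its left, z up, the work surface at z = 0. Lengths are in m, angles in rad, forces in N, time in s.
With the tool pointing down it reaches from about 0.425 to 0.925 m from the base axis. Payload 6.8 kg.
Tool frame: the origin (TCP) lies on the front face of the gripper's body, between the roots of the fingers; the fingertips stand 73 mm ahead of it and the grasp point (between the pads) lies 54 mm ahead of it (env.nose_length is the distance from the TCP to the fingertips, in m); z points along the fingers, y is the direction in which the jaws open and shut (so a half turn about z gives the same grasp; the last joint's range is limited). The gripper opens to 85 mm and grips with 20 to 120 N. Pads are 22 mm wide; open, the fingers measure 114 mm over their backs; the gripper's body (76 mm by 85 mm) begins 54 mm behind the grasp point. The pads swing forward as they close: fully open they stand 13 mm farther back than shut.
Start: joints at [1.218, 0.477, 0.022, 1.555, -0.011, 1.109, -0.083], TCP at [0.164, -0.655, 0.304] pointing down, gripper open.
Joint ranges: [-2.96, 2.96], [-0.34, 2.1], [-1.41, 1.46], [0.24, 2.44], [-1.37, 4.51], [0.17, 1.92], [-2.96, 2.96]. Speed limits (rad/s): [2.39, 2.39, 3.14, 3.14, 3.14, 3.14, 3.14].

## Interface

Orientations are given as a unit quaternion [w, x, y, z].
In Python, from cell import env, kin, camera, calibration, job gives the robot as it stands. The module is installed in compiled form; this text tells all that it offers. Calls block until the motion is done:
- env.reach(position, orientation): joint-space move of the TCP to a pose.
- env.movel(position, velocity=0.15, rot=None, stop_force=None): straight line of the TCP; rot=None keeps the orientation; velocity is the mean speed in m/s. With stop_force (N) it stops when the force on the tool has changed by that much, and returns True; else False.
- env.goto_joints(angles): joint-space move.
- env.grip(opening, f_grip=None): finger opening in m; f_grip is the grip in N (None keeps the last); returns when the fingers have stopped.
- env.dwell(seconds).
- kin.inverse_kinematics(position, orientation): joint angles nearest the present ones, or None.
- env.get_state(): the state.
- camera(name): name is "scene" or "top" or "wrist"; returns (picture, depth): 420x560x3 uint8, blue, green, red; 420x560 float32, m along the optical axis (not along the pixel's ray), 0 where there is no reading.
- calibration(name): a dict with "fx", "fy", "cx", "cy" (pixels), "k1" (the pictures are not rectified: a ray, as slopes to the right and down, at radius r is drawn at 1 + k1 r^2 times it, then the intrinsics apply), "rvec" (rotation vector, rad) and "tvec" (3), from world to camera coordinates, as OpenCV has them. Camera axes: x right, y down, z forward; pixel columns grow to the right and rows downward; lengths in m; the calibration is good to about 2 mm. A picture is of the moment at which its call begins: read the wrist's pose just before it. calibration takes no time and is no camera call; for the wrist camera it gives the pose at the moment of the call.
A pose or a line that the arm cannot do raises env.PlanningError and nothing moves.
- job.job_done(): hands the job in, once; it reports no verdict.
The state is a dict: "time": time; "qpos": joint angles; "joint_velocities": joint speeds; "joint_torque": joint torques, N m; "tcp_pos": TCP position; "orientation": TCP orientation; "force": force on the tool from outside, world axes, zero at the start; "torque": the same for the moment, N m; "opening": finger opening in m.
Only numpy, scipy, OpenCV 4.12 (cv2) and the standard library are available. Lean on these libraries where they do the work, as an engineer would, in place of code of your own. Each camera call takes 0.05 s, during which the arm holds its last target.

## Task

The cap of the waste-toner container is only sitting loosely on its port, its lugs resting on the rim. Turn it clockwise under light pressure until you feel the lugs drop into their hidden slots, then press it down against the spring and twist it clockwise a quarter turn to its stop, so that when you let go it springs up into its notches and stays locked, low and level. Leave the eraser, the marker and the label roll where they are.

Things in the scene. Friction and masses are not known exactly. Their poses are not given: they have to be found in the camera images.
- container: Fixed white plastic box, 130 (its x) x 150 (its y) x 68 mm high, with a round port in the middle of its top. Origin: centre of its underside, under the port's axis; z up. A sprung follower in the port pushes the cap up: about 3.5 N where it first meets the cap, 11 N when the cap is pressed right down.
- port_rim (a point): Centre of the port's rim (84 mm outside), 84 mm above the worktop. The rim has two opposite slots, 15 mm wide, for the lugs, hidden under the cap at an unknown angle that differs each run and is unrelated to the box: 20 to 70 degrees CLOCKWISE (from above) of the lugs' start. Under the rim each slot leads clockwise to a notch and a hard stop 90 degrees on; anticlockwise it is blocked.
- cap: Loose grey cap, about 170 g: 49 mm plug, round 100 mm flange. Origin: centre of the plug's underside; z up. Its height over the container's origin: 78 mm at the start (lugs on the rim), 73 when the lugs have dropped into the slots onto the spring, 63 pressed right down (free to turn clockwise below 65), 68.5 when let go in the notches = locked. Let go too early: 65 or back to 73, not locked.
- cap_trough (a point): Middle of the floor of the straight trough across the cap's top, on its axis, 26 mm above the cap's origin. The trough runs along the cap's x: 32 mm wide, 16 mm deep, 100 mm long, open at the ends, between two D-shaped blocks (94 mm over both). Two spread fingertips set in it, about 60 mm apart along it, can press on its floor and turn the cap like a spanner; no grip is needed.
- cap_lug (a point): Outer end of one of the two opposite lugs under the cap, below the trough's +x end, 32 mm from the axis; the other is opposite. Lugs are 10 mm wide, 6 mm high, their undersides 6 mm above the cap's origin.
- eraser: Small pink eraser, 20 x 44 x 12 mm, loose, lying on the worktop; bystander. Origin: centre of its underside.
- marker: Grey and black marker pen, 17 x 132 x 19 mm (long along its y), loose, lying on the worktop; bystander. Origin: centre of its underside.
- label_roll: Small white roll of labels, 44 mm across, 30 mm high, loose, standing on its flat side; bystander. Origin: centre of its underside.
Not all that is in view belongs to the job. What is shaped like the cap but purple or red is not meant.

How it is judged:
On the way:
1. the lugs have dropped off the rim into their slots (cap at least 3.5 mm lower than at the start) (z of cap in the frame of container below 0.0745 m), for 0.1 s.
At the end, for the whole second after the job is handed in: The cap rests locked in its notches: its origin 66.7 to 70.5 mm above the container's origin and within 4 mm of the port's axis, level within 2 degrees, at rest and let go (z of cap in the frame of container between 0.0667 and 0.0705 m and angle between cap's own z axis and vertical below 0.035 rad and horizontal distance between cap and container below 0.004 m and linear speed of cap below 0.01 m/s); the robot touches nothing.
It fails at once if the eraser is moved by more than 25 mm (distance of eraser from where it was at the start of the episode above 0.025 m).
It fails at once if the marker is moved by more than 25 mm (distance of marker from where it was at the start of the episode above 0.025 m).
It fails at once if the label roll is moved by more than 25 mm (distance of label_roll from where it was at the start of the episode above 0.025 m).
It also fails if it takes over 64 s, if anything falls off the work surface, if the arm or the gripper's body presses on something with over 40 N, if the wrist force passes 120 N, or if a joint passes its speed limit or range.

## Working session

There is one attempt and no reset: what is moved stays moved. The work goes in short steps, each a Python script; the robot and the scene stay as the last script left them, time stands still between calls to the robot, and variables do not carry over. Pictures are saved under pics/ and viewed, and the job is handed in when it is done.

```bash
mkdir -p pics && ls && python3 - <<'E'
from cell import env,kin,camera,calibration,job
import cv2
for n in ("scene","top"):
    p,d=camera(n); cv2.imwrite(f"pics/{n}0.png",p)
    import numpy as np; np.save(f"pics/{n}0.npy",d)
    print(n,calibration(n))
s=env.get_state(); print(s)
E
```

```text
pics
scene {'fx': 491.1508019879291, 'fy': 491.1508019879291, 'cx': 283.24000662042533, 'cy': 208.62202693465244, 'k1': -0.07263163099345935, 'rvec': array([ 0.94543786, -2.19386476,  1.31009841]), 'tvec': array([0.25407446, 0.350443  , 1.02832853])}
top {'fx': 461.4987135185462, 'fy': 461.4987135185462, 'cx': 276.3527764294701, 'cy': 202.98775523301148, 'k1': -0.0684413817142189, 'rvec': array([ 2.16468348, -2.17786451,  0.05232593]), 'tvec': array([-0.18990924,  0.58453786,  1.27260664])}
{'time': 0.1, 'qpos': array([ 1.21789531,  0.47771765,  0.02233603,  1.55631621, -0.0115233 ,
        1.1092697 , -0.08309812]), 'joint_velocities': array([-6.91668888e-04, -2.15306443e-03,  1.89701789e-03, -2.23110887e-03,
        1.18426180e-03,  2.03661346e-03,  6.90586264e-05]), 'joint_torque': array([ 4.73784108e-03, -5.97756457e+01,  1.61322344e+00, -2.81953919e+01,
        1.27287905e-02,  4.95780056e-03, -1.65163993e-05]), 'tcp_pos': array([ 0.16350894, -0.65449287,  0.30303791]), 'orientation': array([-7.78906525e-04,  9.92517010e-01,  1.22103881e-01, -1.41379746e-04]), 'force': array([0.1097318 , 1.55702263, 0.94029501]), 'torque': array([-0.02528803, -0.03128312,  0.00311235]), 'opening': 0.08560070719356162}
```

View pics/scene0.png

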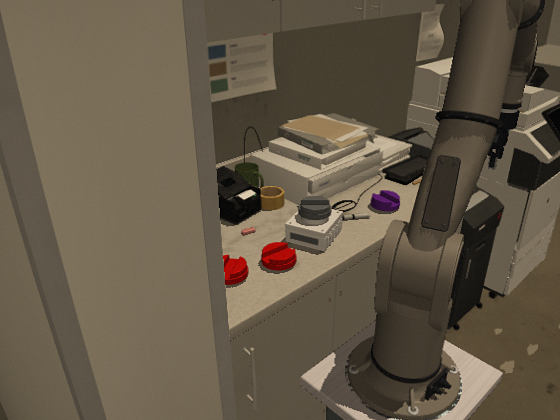

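View pics/top0.png

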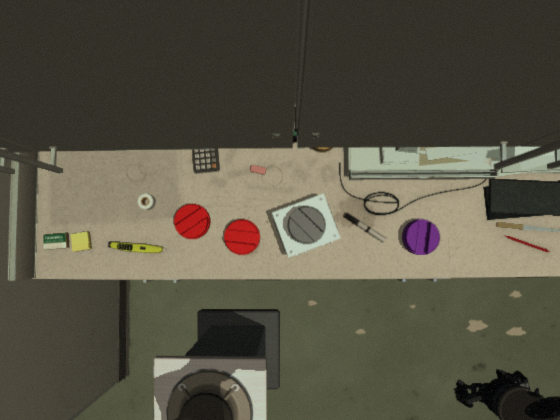

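The top view shows four cap-shaped things: the grey cap on the white box (305,225), red ones at (192,221) and (242,236), and a purple one at (421,236). I choose the grey one. The eraser is at (258,169), the marker at about (363,227) and the label roll at (146,201). Next I'll check with a crop and measure.

```bash
cat > h.py <<'E'
import numpy as np,cv2
from scipy.spatial.transform import Rotation as R
def cloud(d,c):
    h,w=d.shape
    u,v=np.meshgrid(np.arange(w),np.arange(h))
    xd=(u-c["cx"])/c["fx"]; yd=(v-c["cy"])/c["fy"]
    x,y=xd.copy(),yd.copy()
    for _ in range(8):
        f=1+c["k1"]*(x*x+y*y); x=xd/f; y=yd/f
    P=np.stack([x*d,y*d,d],-1)
    M=R.from_rotvec(np.ravel(c["rvec"])).as_matrix()
    W=(P-np.ravel(c["tvec"]))@M
    W[d<=0]=np.nan
    return W
E
python3 - <<'E'
from h import *
from cell import calibration
d=np.load("pics/top0.npy"); p=cv2.imread("pics/top0.png")
W=cloud(d,calibration("top"))
for n,(u,v) in dict(cap=(305,225),red=(242,236),eraser=(258,169),roll=(146,194),box=(280,225),table=(340,260)).items(): print(n,W[v,u].round(4))
cv2.imwrite("pics/crop.png",cv2.resize(p[175:275,255:395],None,fx=5.5,fy=5.5,interpolation=cv2.INTER_CUBIC))
sub=W[185:265,260:345]; print("z hist",np.histogram(sub[...,2][~np.isnan(sub[...,2])],bins=np.arange(-0.01,0.15,0.005)))
m=(W[...,2]>0.11)&(W[...,2]<0.13); m[:185]=0;m[265:]=0;m[:,:265]=0;m[:,345:]=0
n=m.sum(); q=W[m]; print(n,q.mean(0),cv2.minEnclosingCircle(q[:,:2].astype(np.float32)))
m2=(W[...,2]>0.055)&(W[...,2]<0.08);m2[:185]=0;m2[265:]=0;m2[:,:255]=0;m2[:,345:]=0
print(cv2.minAreaRect(W[m2][:,:2].astype(np.float32)),W[m2][:,2].mean())
# overhead furniture z/x
for u in (250,305,360):
  print([W[v,u].round(3).tolist() for v in (100,130,145,150,155)])
E
```

```text
cap [ 0.519  -0.2698  0.1067]
red [ 0.4916 -0.0976  0.0247]
eraser [ 0.6806 -0.1419  0.0139]
roll [0.6101 0.1719 0.0346]
box [ 0.5205 -0.2041  0.0645]
table [ 0.4231 -0.3704  0.0063]
z hist (array([  36, 1284, 2416,  311,    5,    0,    0,    0,    0,    1,   33,
         42,    5,    0,   57,  863,  559,   12,    0,    0,    0,    3,
        255,  276,   21,  196,  361,   35,    0,    0,    0]), array([-0.01 , -0.005,  0.   ,  0.005,  0.01 ,  0.015,  0.02 ,  0.025,
        0.03 ,  0.035,  0.04 ,  0.045,  0.05 ,  0.055,  0.06 ,  0.065,
        0.07 ,  0.075,  0.08 ,  0.085,  0.09 ,  0.095,  0.1  ,  0.105,
        0.11 ,  0.115,  0.12 ,  0.125,  0.13 ,  0.135,  0.14 ,  0.145]))
613 [ 0.52154501 -0.27322406  0.12089077] ((0.5213608741760254, -0.273979127407074), 0.047604721039533615)
((0.5213795900344849, -0.27341002225875854), (0.12804774940013885, 0.14825662970542908), 19.904802322387695) 0.06923660269768259
[[0.626, -0.189, 0.854], [0.625, -0.178, 0.727], [0.625, -0.17, 0.632], [0.738, -0.118, 0.0], [0.724, -0.118, -0.001]]
[[0.625, -0.244, 0.852], [0.625, -0.249, 0.724], [0.625, -0.252, 0.627], [0.737, -0.276, -0.002], [0.721, -0.275, 0.005]]
[[0.625, -0.3, 0.851], [0.625, -0.32, 0.72], [0.625, -0.335, 0.621], [0.712, -0.414, 0.123], [0.699, -0.414, 0.121]]
```

View pics/crop.png

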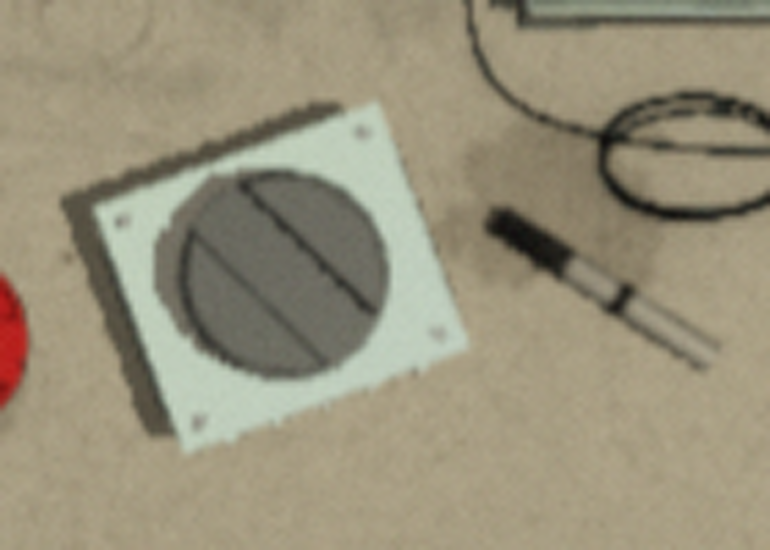

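```bash
python3 - <<'E'
from h import *
from cell import calibration,kin,env
d=np.load("pics/top0.npy"); W=cloud(d,calibration("top"))
c=np.array([.5214,-.2737])
r=np.hypot(W[...,0]-c[0],W[...,1]-c[1])
m=(W[...,2]>0.113)&(W[...,2]<0.13)&(r<0.05)
q=W[m][:,:2]-c
# find angle for which |perp|<16 is emptiest
best=[]
for a in np.radians(np.arange(0,180,1)):
    n=np.array([-np.sin(a),np.cos(a)]); s=q@n
    best.append((( abs(s)<0.015).sum(),np.degrees(a)))
best.sort(); print(best[:6])
mf=(W[...,2]<0.112)&(W[...,2]>0.095)&(r<0.035); f=W[mf]; print("floor",f.mean(0))
ff=f[:,:2]-f[:,:2].mean(0); w,V=np.linalg.eigh(ff.T@ff); print(np.degrees(np.arctan2(V[1,1],V[0,1])),w)
# both blocks: two clusters
a=np.radians(best[0][1]); n=np.array([-np.sin(a),np.cos(a)]); s=q@n
print("block inner edges",np.sort(s[s>0])[:5],np.sort(s[s<0])[-5:], "outer",s.min(),s.max())
print("nose",env.nose_length)
for yaw in range(-180,181,20):
    t=np.radians(yaw)
    y=np.array([np.cos(t),np.sin(t),0]); z=np.array([0,0,-1.]); x=np.cross(y,z)
    qq=R.from_matrix(np.c_[x,y,z]).as_quat()[[3,0,1,2]]
    s=kin.inverse_kinematics([c[0],c[1],0.2],qq)
    print(yaw,None if s is None else np.round(s,2))
E
```

```text
[(np.int64(0), np.float64(45.0)), (np.int64(0), np.float64(46.0)), (np.int64(0), np.float64(47.0)), (np.int64(3), np.float64(44.0)), (np.int64(5), np.float64(48.00000000000001)), (np.int64(7), np.float64(43.0))]
floor [ 0.52133763 -0.27401884  0.1051357 ]
45.48162130870269 [0.02784353 0.12308749]
block inner edges [0.01738177 0.01746658 0.01750462 0.01759872 0.01760932] [-0.01551796 -0.01550798 -0.01549851 -0.01542278 -0.01537832] outer -0.04637325863192847 0.046770958111677606
nose 0.0726
-180 [ 0.22  0.46  0.21  1.87 -0.12  0.82 -2.65]
-160 [ 0.28  0.46  0.13  1.87 -0.08  0.82 -2.35]
-140 [ 0.33  0.45  0.06  1.86 -0.03  0.83 -2.04]
-120 [ 0.39  0.45 -0.02  1.86  0.01  0.83 -1.73]
-100 [ 0.45  0.46 -0.1   1.85  0.06  0.83 -1.42]
-80 [ 0.5   0.46 -0.16  1.85  0.1   0.84 -1.1 ]
-60 [ 0.56  0.47 -0.23  1.85  0.14  0.85 -0.79]
-40 [ 0.61  0.47 -0.3   1.84  0.18  0.85 -0.48]
-20 [ 0.66  0.48 -0.37  1.84  0.22  0.86 -0.17]
0 [ 0.72  0.49 -0.45  1.84  0.27  0.87  0.15]
20 [ 0.77  0.51 -0.52  1.83  0.32  0.89  0.46]
40 [ 0.78  0.51 -0.53  1.83  0.33  0.89  0.8 ]
60 [ 0.82  0.52 -0.58  1.83  0.35  0.9   1.12]
80 [ 0.85  0.53 -0.63  1.83  0.39  0.91  1.44]
100 [ 0.91  0.55 -0.71  1.82  0.44  0.93  1.75]
120 [ 1.19  0.78 -1.19  1.81  0.8   1.14  1.82]
140 [ 1.19  0.78 -1.19  1.81  0.8   1.14  2.17]
160 [ 0.16  0.47  0.28  1.88 -0.17  0.82 -2.96]
180 [ 0.22  0.46  0.21  1.87 -0.12  0.82 -2.65]
```

```bash
python3 - <<'E'
from h import *
from cell import calibration,kin,env,camera
def quat(yaw):
    t=np.radians(yaw); y=np.array([np.cos(t),np.sin(t),0]); z=np.array([0,0,-1.]); x=np.cross(y,z)
    return R.from_matrix(np.c_[x,y,z]).as_quat()[[3,0,1,2]]
s=np.array(kin.inverse_kinematics([.5214,-.2738,.25],quat(-40))); s[6]+=np.radians(86)
env.goto_joints(s); env.grip(0.06,20)
st=env.get_state(); print(st["time"],st["qpos"].round(3),st["tcp_pos"],R.from_quat(st["orientation"][[1,2,3,0]]).as_matrix().round(3),st["force"],st["torque"],st["opening"])
c=calibration("wrist"); p,d=camera("wrist"); cv2.imwrite("pics/w1.png",p); np.save("pics/w1.npy",d)
W=cloud(d,c); cc=np.array([.5214,-.2737]); r=np.hypot(W[...,0]-cc[0],W[...,1]-cc[1])
m=(W[...,2]>0.113)&(W[...,2]<0.13)&(r<0.06); q=W[m]; print(len(q),cv2.minEnclosingCircle(q[:,:2].astype(np.float32)),np.median(q[:,2]))
mf=(W[...,2]<0.11)&(W[...,2]>0.098)&(r<0.03); f=W[mf]; print("floor",f.mean(0))
ff=f[:,:2]-f[:,:2].mean(0); w,V=np.linalg.eigh(ff.T@ff); print(np.degrees(np.arctan2(V[1,1],V[0,1])),w)
E
```

```text
2.375 [ 0.615  0.412 -0.304  1.804  0.148  0.948  1.051] [ 0.52129515 -0.27408142  0.25000171] [[-0.719  0.695  0.   ]
 [ 0.695  0.719 -0.   ]
 [-0.    -0.    -1.   ]] [-0.251111    0.07925766  0.30344898] [ 0.01050562 -0.01116475 -0.03527019] 0.059968612149473494
11992 ((0.5192195177078247, -0.27044034004211426), 0.04733113944530487) 0.11984580276054987
floor [ 0.520848   -0.2731243   0.10424285]
-135.11040005298682 [0.3127588  1.19135048]
```

View pics/w1.png

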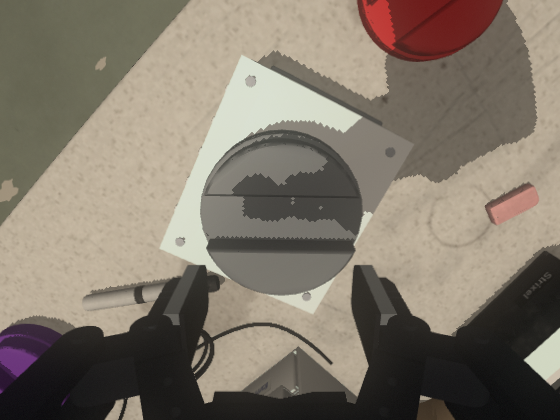

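The wrist view shows the grey cap at about (282,212) with its trough horizontal and parallel to the jaw line. I'll centre on the average of the two camera estimates and descend until contact.

```bash
cat >> h.py <<'E'
def show(env,tag=""):
    s=env.get_state(); print(tag,round(s["time"],2),"tcp",s["tcp_pos"].round(4),"F",s["force"].round(2),"T",s["torque"].round(2),"q7",round(float(np.degrees(s["qpos"][6])),1)); return s
E
python3 - <<'E'
from h import *
from cell import kin,env
print(env.nose_length)
env.movel([.5207,-.2727,.20],0.1); show(env)
print(env.movel([.5207,-.2727,.150],0.03,stop_force=4)); show(env)
env.dwell(0.2); show(env)
E
```

```text
0.0726
 3.08 tcp [ 0.521  -0.2727  0.2002] F [0.01 0.3  0.63] T [-0.02 -0.03 -0.06] q7 58.8
True
 4.07 tcp [ 0.5208 -0.2728  0.1716] F [-2.37  1.08  7.14] T [0.28 0.37 0.04] q7 58.0
 4.27 tcp [ 0.5207 -0.2727  0.1716] F [-1.3   0.12  7.74] T [0.14 0.26 0.02] q7 58.0
```

```bash
python3 - <<'E'
from h import *
from cell import kin,env
q0=np.array(env.get_state()["qpos"])
for i in range(1,6):
    q=q0.copy(); q[6]-=np.radians(3*i); env.goto_joints(q); s=show(env,i)
    if s["force"][2]<2.5 or abs(s["torque"][2])>3: break
E
```

```text
1 4.52 tcp [ 0.521  -0.2728  0.1716] F [-0.57  0.04  2.46] T [-0.01 -0.01 -0.04] q7 55.1
```

```bash
cat >> h.py <<'E'
def press(env,dz,v=0.02,stop=None):
    p=np.array(env.get_state()["tcp_pos"]); p[2]-=dz; return env.movel(p,v,stop_force=stop)
E
python3 - <<'E'
from h import *
from cell import kin,env
for dz in (0.0005,0.0005,0.0005):
    press(env,dz); s=show(env,dz)
    if s["force"][2]>6: break
q0=np.array(env.get_state()["qpos"])
for i in range(1,5):
    q=q0.copy(); q[6]-=np.radians(3*i); env.goto_joints(q); s=show(env,i)
    if s["force"][2]<1.5 or abs(s["torque"][2])>3: break
E
```

```text
0.0005 4.77 tcp [ 0.5211 -0.2729  0.1716] F [-1.79  0.24  5.9 ] T [ 0.11  0.3  -0.05] q7 55.1
0.0005 5.02 tcp [ 0.5212 -0.2729  0.1716] F [-2.43  0.5   6.94] T [ 0.26  0.45 -0.02] q7 55.1
1 5.27 tcp [ 0.5213 -0.273   0.1716] F [-0.17 -0.3   1.99] T [-0.01  0.08 -0.04] q7 52.2
2 5.52 tcp [ 0.5213 -0.2731  0.1716] F [-1.49  0.79  3.92] T [-0.08  0.04 -0.03] q7 49.2
3 5.77 tcp [ 0.5212 -0.2731  0.1716] F [-0.78 -0.45  3.39] T [-0.17  0.12 -0.06] q7 46.2
4 6.02 tcp [ 0.5211 -0.2731  0.1716] F [-1.09 -0.68  3.95] T [-0.18  0.2  -0.03] q7 43.2
```

```bash
python3 - <<'E'
from h import *
from cell import kin,env
s=env.get_state()
q0=np.array(kin.inverse_kinematics([.5209,-.2729,.1706],s["orientation"])); print((q0-s["qpos"]).round(4))
q0[6]=s["qpos"][6]
for i in range(1,26):
    q=q0.copy(); q[6]-=np.radians(3*i); env.goto_joints(q); s=show(env,i)
    if s["force"][2]<1.2 or s["tcp_pos"][2]<.1711 or abs(s["torque"][2])>3: break
E
```

```text
[ 0.0002  0.0011 -0.0004  0.0012  0.001  -0.0021 -0.001 ]
1 6.27 tcp [ 0.5212 -0.2732  0.1715] F [-1.16 -0.25 10.3 ] T [-0.06  0.5  -0.14] q7 40.3
2 6.52 tcp [ 0.5212 -0.2733  0.1716] F [-2.76 -0.55 10.94] T [-0.07  0.51 -0.15] q7 37.3
3 6.77 tcp [ 0.5211 -0.2734  0.1716] F [-2.01  0.68 10.15] T [-0.1   0.56 -0.14] q7 34.3
4 7.02 tcp [ 0.5211 -0.2734  0.1716] F [-3.06 -1.23 10.13] T [-0.11  0.62 -0.17] q7 31.3
5 7.27 tcp [ 0.5211 -0.2735  0.1716] F [-2.53 -1.35 10.86] T [-0.13  0.59 -0.13] q7 28.3
6 7.52 tcp [ 0.5209 -0.2735  0.1715] F [-2.61 -0.07 11.84] T [-0.17  0.62 -0.15] q7 25.3
7 7.77 tcp [ 0.5209 -0.2735  0.1715] F [-2.88 -1.3  10.52] T [-0.17  0.67 -0.18] q7 22.3
8 8.02 tcp [ 0.5209 -0.2736  0.1716] F [-2.99 -0.91 11.66] T [-0.19  0.66 -0.1 ] q7 19.3
9 8.27 tcp [ 0.5208 -0.2736  0.1715] F [-3.89 -2.21 10.95] T [-0.2  0.7 -0.1] q7 16.3
10 8.52 tcp [ 0.5208 -0.2737  0.1715] F [-3.35 -0.16 11.23] T [-0.17  0.76 -0.16] q7 13.3
11 8.77 tcp [ 0.5208 -0.2736  0.1716] F [-3.84 -1.02 10.84] T [-0.24  0.8  -0.1 ] q7 10.3
12 9.02 tcp [ 0.5207 -0.2737  0.1716] F [-3.65 -0.89 10.66] T [-
[... 510 characters left out ...]
15] F [-3.66  0.36 10.69] T [-0.11  0.72 -0.17] q7 -10.7
19 10.77 tcp [ 0.5209 -0.2733  0.1715] F [-3.53 -0.56 11.74] T [-0.06  0.7  -0.16] q7 -13.7
20 11.02 tcp [ 0.5209 -0.2733  0.1716] F [-4.88 -1.04 11.22] T [-0.06  0.7  -0.14] q7 -16.7
21 11.27 tcp [ 0.521  -0.2732  0.1715] F [-3.48  0.33 10.81] T [-0.02  0.72 -0.21] q7 -19.7
22 11.52 tcp [ 0.521  -0.2732  0.1715] F [-3.03 -0.93 10.57] T [-0.02  0.65 -0.13] q7 -22.7
23 11.77 tcp [ 0.5211 -0.2731  0.1715] F [-3.08  0.13 10.11] T [ 0.01  0.62 -0.12] q7 -25.7
24 12.02 tcp [ 0.521  -0.2731  0.1714] F [-2.    0.06  8.73] T [ 0.02  0.65 -0.15] q7 -28.7
25 12.27 tcp [ 0.5211 -0.2731  0.1713] F [-2.77  0.05  9.83] T [-0.03  0.49 -0.12] q7 -31.7
```

```bash
python3 - <<'E'
from h import *
from cell import kin,env,camera,calibration
for n in ("top","wrist","scene"):
    c=calibration(n);p,d=camera(n); cv2.imwrite(f"pics/{n}2.png",p); np.save(f"pics/{n}2.npy",d)
p=cv2.imread("pics/top2.png"); cv2.imwrite("pics/top2c.png",cv2.resize(p[175:275,255:395],None,fx=5.5,fy=5.5,interpolation=cv2.INTER_CUBIC))
p=cv2.imread("pics/scene2.png"); cv2.imwrite("pics/scene2c.png",cv2.resize(p[180:260,260:380],None,fx=6,fy=6,interpolation=cv2.INTER_CUBIC))
E
```

```text
(no output)
```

View pics/wrist2.png

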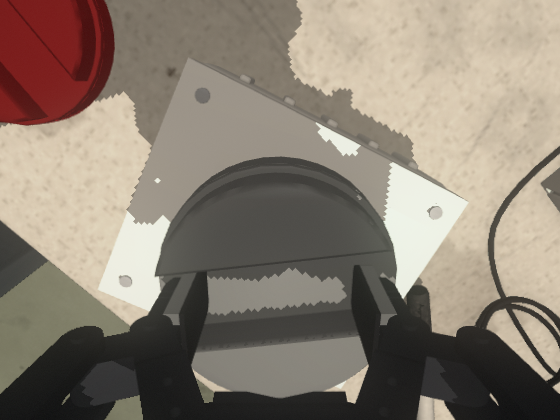

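View pics/scene2c.png

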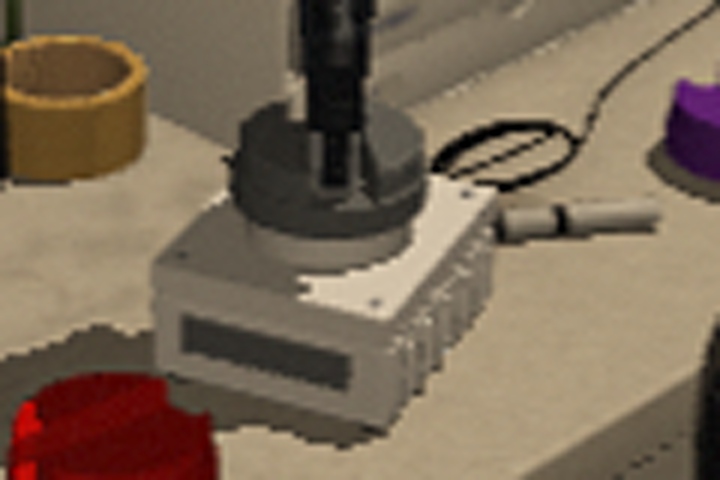

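View pics/top2c.png

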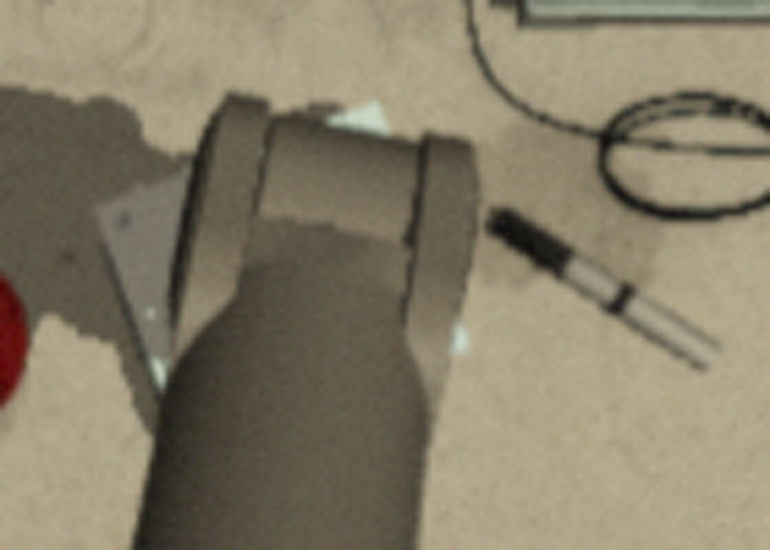

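```bash
cat >> h.py <<'E'
def capfit(c,d,cc=(.5205,-.2725)):
    W=cloud(d,c); r=np.hypot(W[...,0]-cc[0],W[...,1]-cc[1])
    ok=np.isfinite(W[...,2])
    gx=cv2.GaussianBlur(np.nan_to_num(W[...,2]).astype(np.float32),(5,5),0)
    m=ok&(W[...,2]>0.10)&(W[...,2]<0.128)&(r<0.055)&(np.hypot(*np.gradient(gx))<0.0006)
    return W,m
E
python3 - <<'E'
from h import *
from cell import calibration,env
c=calibration("wrist"); d=np.load("pics/wrist2.npy"); W=cloud(d,c)
for v,us in {180:(230,280,330),210:(220,280,340),240:(190,280,350),260:(200,280,340),295:(230,280,330),305:(230,280,330),370:(230,280,330),385:(260,300,320)}.items():
    print(v,[W[v,u].round(4).tolist() for u in us])
# block top plane (upper block rows 195..250)
mask=np.zeros(d.shape,bool); mask[190:250,200:350]=1
mask&=(W[...,2]>.11)&(W[...,2]<.13)
P=W[mask]; A=np.c_[P[:,:2]-[.52,-.27],np.ones(len(P))]; k=np.linalg.lstsq(A,P[:,2],rcond=None)[0]; print("top plane",len(P),k)
mask=np.zeros(d.shape,bool); mask[285:305,225:330]=1
P=W[mask]; A=np.c_[P[:,:2]-[.52,-.27],np.ones(len(P))]; k=np.linalg.lstsq(A,P[:,2],rcond=None)[0]; print("floor",k)
mask=np.zeros(d.shape,bool); mask[360:388,225:325]=1
P=W[mask]; A=np.c_[P[:,:2]-[.52,-.27],np.ones(len(P))]; k=np.linalg.lstsq(A,P[:,2],rcond=None)[0]; print("top2",k,P[:,2].min(),P[:,2].max())
# box top
for (u,v) in ((205,130),(160,240),(430,230)): print(W[v,u])
# edge of trough: (155,275)-(355,250) line
a,b=W[272,165],W[252,345]; print(a,b,np.degrees(np.arctan2(*(b-a)[[1,0]])))
s=env.get_state(); print(R.from_quat(s["orientation"][[1,2,3,0]]).as_matrix().round(3))
E
python3 - <<'E'
import cv2
p=cv2.imread("pics/wrist2.png"); cv2.imwrite("pics/wrist2c.png",cv2.resize(p[140:400,130:430],None,fx=2.6,fy=2.3,interpolation=cv2.INTER_CUBIC))
E
```

```text
180 [[0.5374, -0.2271, 0.1033], [0.5533, -0.2379, 0.1157], [0.5649, -0.2531, 0.104]]
210 [[0.5321, -0.2306, 0.1205], [0.5466, -0.245, 0.1193], [0.5615, -0.2593, 0.119]]
240 [[0.516, -0.231, 0.1197], [0.5388, -0.2531, 0.1191], [0.5569, -0.2697, 0.1204]]
260 [[0.5134, -0.2385, 0.1209], [0.5335, -0.2587, 0.1193], [0.5458, -0.2812, 0.1035]]
295 [[0.502, -0.2614, 0.1041], [0.5172, -0.2759, 0.1041], [0.5326, -0.2898, 0.1051]]
305 [[0.4985, -0.2648, 0.1041], [0.5133, -0.2799, 0.103], [0.5292, -0.2939, 0.1043]]
370 [[0.4852, -0.2802, 0.1197], [0.4999, -0.294, 0.1198], [0.5145, -0.3077, 0.1201]]
385 [[0.4885, -0.294, 0.1196], [0.5006, -0.3051, 0.1199], [0.5062, -0.3112, 0.1194]]
top plane 8802 [-0.02116708 -0.02567153  0.12061135]
 ** On entry to DLASCL parameter number  4 had an illegal value
 ** On entry to DLASCL parameter number  4 had an illegal valueTraceback (most recent call last):
  File "<stdin>", line 11, in <module>
    x, resids, rank, s = _umath_linalg.lstsq(a, b, rcond,
                         ~~~~~~~~~~~~~~~~~~~^^^^^^^^^^^^^
                                             signature=signature)
                                             ^^^^^^^^^^^^^^^^^^^^
    raise LinAlgError("SVD did not converge in Linear Least Squares")
numpy.linalg.LinAlgError: SVD did not converge in Linear Least Squares
```

View pics/wrist2c.png

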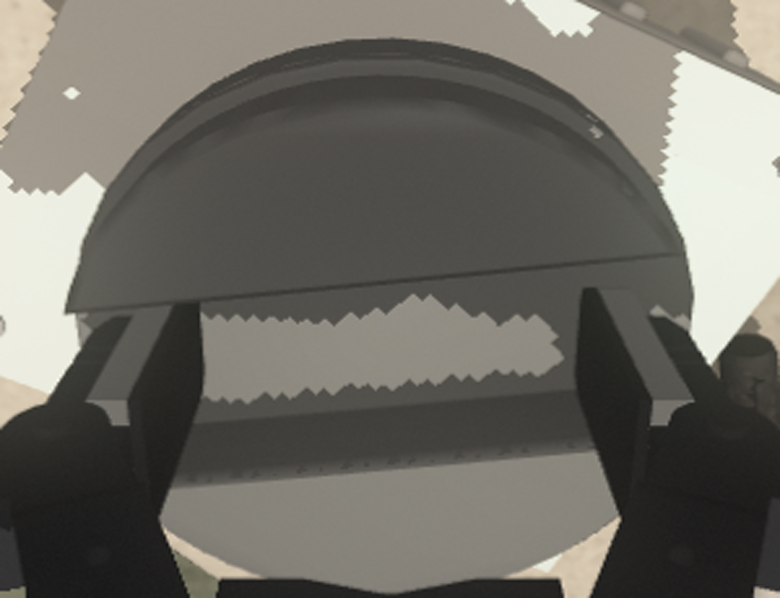

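```bash
python3 - <<'E'
from h import *
from cell import calibration,env
c=calibration("wrist"); W=cloud(np.load("pics/wrist2.npy"),c)
def edge(W,cols,r0,r1):
    pts=[]
    for u in cols:
        z=W[r0:r1,u,2]; k=np.where((z[:-1]>.115)&(z[1:]<.113))[0]
        if len(k): pts.append(W[r0+k[0],u,:2])
    pts=np.array(pts); v=cv2.fitLine(pts.astype(np.float32),cv2.DIST_HUBER,0,.001,.001).ravel(); return np.degrees(np.arctan2(v[1],v[0])),v[2:],len(pts)
print("now",edge(W,range(215,340),235,300))
s=env.get_state(); M=R.from_quat(s["orientation"][[1,2,3,0]]).as_matrix(); print("tool y yaw",np.degrees(np.arctan2(M[1,1],M[0,1])))
# start, wrist1 depth - calibrated pose then unknown; use top camera
W=cloud(np.load("pics/top0.npy"),calibration("top"))
cc=[.5214,-.2737]
r=np.hypot(W[...,0]-cc[0],W[...,1]-cc[1])
m=(W[...,2]>0.113)&(W[...,2]<0.13)&(r<0.05); q=W[m][:,:2]-cc
for a in np.arange(42,51,1.):
    t=np.radians(a); n=np.array([-np.sin(t),np.cos(t)]); s=q@n; print(a,s[s>0].min().round(4),s[s<0].max().round(4),(s[s>0].min()-s[s<0].max()).round(4))
E
```

```text
now (np.float32(-36.61788), array([ 0.5313049 , -0.25901768], dtype=float32), 122)
tool y yaw -43.63300494025777
42.0 0.0159 -0.0132 0.0291
43.0 0.0166 -0.014 0.0306
44.0 0.0173 -0.0147 0.032
45.0 0.0174 -0.0154 0.0328
46.0 0.0166 -0.0157 0.0323
47.0 0.0159 -0.0151 0.0309
48.0 0.0151 -0.0143 0.0294
49.0 0.0143 -0.0136 0.0279
50.0 0.0136 -0.0128 0.0264
```

```bash
cat >> h.py <<'E'
def ring(P): # algebraic circle fit w/ huber-ish via least_squares
    from scipy.optimize import least_squares
    f=lambda v: np.hypot(P[:,0]-v[0],P[:,1]-v[1])-v[2]
    return least_squares(f,[*P.mean(0),.047],loss="soft_l1",f_scale=.0005).x
def boundary(m):
    cs,_=cv2.findContours(m.astype(np.uint8),cv2.RETR_EXTERNAL,cv2.CHAIN_APPROX_NONE)
    return np.concatenate([c[:,0] for c in cs if len(c)>30])
E
python3 - <<'E'
from h import *
from cell import calibration,env
c=calibration("wrist"); s=env.get_state()
def Tm(Rm,t): T=np.eye(4); T[:3,:3]=Rm; T[:3,3]=np.ravel(t); return T
Twc=Tm(R.from_rotvec(np.ravel(c["rvec"])).as_matrix(),c["tvec"])
Tt=Tm(R.from_quat(s["orientation"][[1,2,3,0]]).as_matrix(),s["tcp_pos"])
TcT=Twc@Tt; print("cam pos in tool",np.linalg.inv(TcT)[:3,3].round(4))
np.save("TcT.npy",TcT)
R1=np.array([[-.719,.695,0],[.695,.719,0],[0,0,-1.]]); R1=R.from_matrix(R1).as_matrix()
T1=TcT@np.linalg.inv(Tm(R1,[.5213,-.2741,.25]))
c1=dict(c); c1["rvec"]=R.from_matrix(T1[:3,:3]).as_rotvec(); c1["tvec"]=T1[:3,3]
for name,cc,f in (("w1",c1,"pics/w1.npy"),("w2",c,"pics/wrist2.npy"),("top",calibration("top"),"pics/top0.npy")):
    W=cloud(np.load(f),cc); r=np.hypot(W[...,0]-.5205,W[...,1]+.2725)
    m=(W[...,2]>.113)&(W[...,2]<.127)&(r<.056)
    b=boundary(m); P=W[b[:,1],b[:,0],:2]
    k=ring(P); res=abs(np.hypot(P[:,0]-k[0],P[:,1]-k[1])-k[2]); 
    for _ in range(3):
        Q=P[res<.0015]; k=ring(Q); res=abs(np.hypot(P[:,0]-k[0],P[:,1]-k[1])-k[2])
    print(name,"cap circle",k.round(4),len(Q),(np.median(W[m][:,2])).round(4))
    mb=(W[...,2]>.060)&(W[...,2]<.075)&(r<.11)
    print("  box",cv2.minAreaRect(W[mb][:,:2].astype(np.float32)),np.median(W[mb][:,2]))
E
```

```text
cam pos in tool [ 0.0791 -0.0012 -0.07  ]
w1 cap circle [ 0.5186 -0.2719  0.0466] 361 0.1199
  box ((0.519245982170105, -0.2724107503890991), (0.1291235387325287, 0.14926157891750336), 19.885101318359375) 0.06802142944467396
w2 cap circle [ 0.5267 -0.2631  0.0372] 257 0.1196
  box ((0.518910825252533, -0.2708882689476013), (0.12928101420402527, 0.14923816919326782), 19.89337730407715) 0.06804643286972689
top cap circle [ 0.5213 -0.2731  0.0457] 81 0.1212
  box ((0.5213795900344849, -0.27341002225875854), (0.12804774940013885, 0.14825662970542908), 19.904802322387695) 0.06928012954404085
```

```bash
python3 - <<'E'
from h import *
from cell import kin,env
s=env.get_state()
env.movel([.5209,-.2730,.1745],.05); env.movel([.5198,-.2717,.1745],.05); s=show(env,"up")
env.movel([.5198,-.2717,.1713],.02); s=show(env,"dn")
s=env.get_state()
q0=np.array(kin.inverse_kinematics([.5198,-.2717,.1712],s["orientation"])); q0[6]=s["qpos"][6]
for i in range(1,9):
    q=q0.copy(); q[6]+=np.radians(3*i); env.goto_joints(q); s=show(env,i)
    if s["force"][2]<1 or s["tcp_pos"][2]<.1708 or abs(s["torque"][2])>2: break
E
```

```text
up 12.92 tcp [ 0.5195 -0.2714  0.1742] F [ 0.28  0.21 -0.52] T [ 0.01 -0.04 -0.  ] q7 -31.7
dn 13.22 tcp [ 0.52   -0.2718  0.1715] F [-0.88  0.02  2.82] T [-0.    0.17  0.02] q7 -31.8
1 13.47 tcp [ 0.52   -0.2718  0.1715] F [-0.63  0.13  5.26] T [-0.04  0.18  0.14] q7 -28.8
2 13.72 tcp [ 0.52   -0.2718  0.1716] F [-1.5  -0.33  5.76] T [0.03 0.25 0.13] q7 -25.9
3 13.97 tcp [ 0.52   -0.2718  0.1716] F [-0.75 -0.18  5.89] T [-0.01  0.23  0.07] q7 -22.9
4 14.22 tcp [ 0.5201 -0.2718  0.1716] F [-0.47  0.8   5.58] T [0.01 0.22 0.07] q7 -19.9
5 14.47 tcp [ 0.5201 -0.2718  0.1716] F [-0.97  0.11  6.  ] T [0.01 0.25 0.12] q7 -16.9
6 14.72 tcp [ 0.5201 -0.2718  0.1716] F [-1.23  0.68  6.26] T [0.08 0.2  0.07] q7 -13.9
7 14.97 tcp [ 0.5201 -0.2717  0.1716] F [-0.56  0.45  5.2 ] T [0.06 0.25 0.09] q7 -10.9
8 15.22 tcp [ 0.5202 -0.2717  0.1716] F [-0.94  0.14  5.42] T [0.06 0.18 0.13] q7 -7.9
```

```bash
python3 - <<'E'
from h import *
from cell import kin,env
s=env.get_state()
q0=np.array(kin.inverse_kinematics([.5198,-.2717,.1711],s["orientation"])); q0[6]=s["qpos"][6]
for i in range(1,26):
    q=q0.copy(); q[6]+=np.radians(3*i); env.goto_joints(q); s=env.get_state()
    if i%4==0: show(env,i)
    if s["force"][2]<1.5 or s["tcp_pos"][2]<.1709 or abs(s["torque"][2])>1: break
show(env,i)
E
```

```text
4 16.23 tcp [ 0.5202 -0.2714  0.1716] F [-0.81  0.98  5.33] T [ 0.28  0.35 -0.02] q7 4.1
8 17.23 tcp [ 0.5201 -0.2716  0.1716] F [-1.32  1.28  7.17] T [0.13 0.36 0.06] q7 16.1
12 18.23 tcp [ 0.5201 -0.2718  0.1716] F [0.17 0.47 6.25] T [0.07 0.4  0.04] q7 28.1
16 19.23 tcp [ 0.5201 -0.272   0.1716] F [-1.63  0.22  4.98] T [-0.05  0.23  0.03] q7 40.1
20 20.23 tcp [ 0.5201 -0.272   0.1716] F [-1.19 -0.04  6.28] T [-0.11  0.28  0.08] q7 52.1
24 21.23 tcp [ 0.5201 -0.2721  0.1716] F [-1.66 -0.74  6.08] T [-0.05  0.16  0.11] q7 64.1
25 21.48 tcp [ 0.5201 -0.2722  0.1716] F [-0.65 -0.6   5.07] T [-0.1   0.23  0.14] q7 67.1
```

```bash
python3 - <<'E'
from h import *
from cell import kin,env,camera,calibration
c=calibration("wrist");p,d=camera("wrist"); cv2.imwrite("pics/wrist3.png",p); np.save("pics/wrist3.npy",d)
W=cloud(d,c)
for v in range(150,400,15): print(v,[W[v,u].round(4).tolist() for u in (240,280,320)])
E
```

```text
150 [[0.4681, -0.2578, 0.0689], [0.4787, -0.2427, 0.0681], [0.4893, -0.2274, 0.0681]]
165 [[0.4738, -0.2621, 0.0686], [0.479, -0.2429, 0.1001], [0.4908, -0.2307, 0.0872]]
180 [[0.4745, -0.2581, 0.104], [0.4814, -0.2446, 0.112], [0.4918, -0.2333, 0.1036]]
195 [[0.4765, -0.2577, 0.1192], [0.4843, -0.2466, 0.1189], [0.4919, -0.2353, 0.1193]]
210 [[0.4807, -0.2608, 0.1196], [0.4885, -0.2495, 0.1199], [0.496, -0.2381, 0.1206]]
225 [[0.4852, -0.2642, 0.1193], [0.4925, -0.2523, 0.1214], [0.5008, -0.2411, 0.1202]]
240 [[0.4896, -0.2673, 0.12], [0.4977, -0.2558, 0.1198], [0.5054, -0.2442, 0.1204]]
255 [[0.4942, -0.2708, 0.12], [0.503, -0.2595, 0.1185], [0.5102, -0.2473, 0.1206]]
270 [[0.5047, -0.2806, 0.1044], [0.5141, -0.2672, 0.1044], [0.5236, -0.2538, 0.104]]
285 [[0.5105, -0.285, 0.1039], [0.52, -0.2713, 0.1038], [0.5299, -0.2578, 0.1032]]
300 [[0.5164, -0.2894, 0.1036], [0.5259, -0.2754, 0.1039], [0.5358, -0.2616, 0.1034]]
315 [[0.522, -0.2935, 0.1043], [0.5318, -0.2795, 0.1042], [0.5411, -0.2652, 0.1049]]
330 [[0.5243, -0.2943, 0.1115], [0.5332, -0.2804, 0.1123], [0.5411, -0.2663, 0.1143]]
345 [[0.5263, -0.2949, 0.1184], [0.5347, -0.2815, 0.1193], [0.5429, -0.2682, 0.1203]]
360 [[0.5312, -0.2984, 0.12], [0.5398, -0.285, 0.1205], [0.5493, -0.2722, 0.12]]
375 [[0.5372, -0.3029, 0.12], [0.5459, -0.2892, 0.1206], [0.5552, -0.2761, 0.1205]]
390 [[0.5441, -0.3082, 0.119], [0.5532, -0.2943, 0.1195], [0.562, -0.2804, 0.1202]]
```

View pics/wrist3.png

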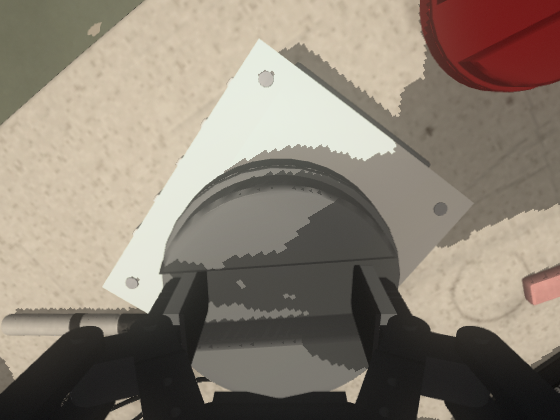

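```bash
cat >> h.py <<'E'
def analyse(W):
    r=np.hypot(W[...,0]-.5198,W[...,1]+.2717)
    mb=(W[...,2]>.062)&(W[...,2]<.074)&(r<.11)
    mb=cv2.morphologyEx(mb.astype(np.uint8),cv2.MORPH_OPEN,np.ones((3,3)))>0
    box=cv2.minAreaRect(W[mb][:,:2].astype(np.float32))
    m=(W[...,2]>.116)&(W[...,2]<.124)&(r<.056)
    m=cv2.morphologyEx(m.astype(np.uint8),cv2.MORPH_OPEN,np.ones((3,3)))>0
    P=W[m][:,:2]
    from scipy.optimize import least_squares
    # D-blocks fit: find c, yaw so that all points within radius .047 and |n.(p-c)|>.016
    far=P
    b=boundary(m); B=W[b[:,1],b[:,0],:2]
    def f(v):
        t=v[2]; n=np.array([-np.sin(t),np.cos(t)]); d=B-v[:2]
        e1=np.hypot(d[:,0],d[:,1])-.047; e2=abs(d@n)-.016
        return np.where(abs(e1)<abs(e2),e1,e2)
    best=None
    for t0 in np.radians(np.arange(-90,90,15)):
        o=least_squares(f,[.5198,-.2717,t0],loss="soft_l1",f_scale=.0007)
        if best is None or o.cost<best.cost: best=o
    return box,best.x[:2],np.degrees(best.x[2]),best.cost,len(B)
E
python3 - <<'E'
from h import *
from cell import calibration,env
TcT=np.load("TcT.npy")
c=calibration("wrist")
print(analyse(cloud(np.load("pics/wrist3.npy"),c)))
def cal(yaw,pos):
    t=np.radians(yaw); y=np.array([np.cos(t),np.sin(t),0]); z=np.array([0,0,-1.]); x=np.cross(y,z)
    T=np.eye(4); T[:3,:3]=np.c_[x,y,z]; T[:3,3]=pos; T=TcT@np.linalg.inv(T)
    c1=dict(c); c1["rvec"]=R.from_matrix(T[:3,:3]).as_rotvec(); c1["tvec"]=T[:3,3]; return c1
print(analyse(cloud(np.load("pics/wrist2.npy"),cal(-43.633,[.5211,-.2731,.1713]))))
print(analyse(cloud(np.load("pics/w1.npy"),cal(np.degrees(np.arctan2(.719,.695)),[.5213,-.2741,.25]))))
print(analyse(cloud(np.load("pics/top0.npy"),calibration("top"))))
s=env.get_state(); M=R.from_quat(s["orientation"][[1,2,3,0]]).as_matrix(); print("tool y yaw",np.degrees(np.arctan2(M[1,1],M[0,1])))
E
```

```text
(((0.5197043418884277, -0.2704676389694214), (0.12944501638412476, 0.14906226098537445), 19.98666763305664), array([ 0.51972553, -0.2710627 ]), np.float64(-119.84552468965714), np.float64(0.0023055102381611837), 1311)
(((0.5189058780670166, -0.2707805335521698), (0.12928161025047302, 0.14923815429210663), 19.893281936645508), array([ 0.5196197 , -0.27033519]), np.float64(-34.95182289531147), np.float64(0.002094574229771825), 1277)
(((0.519245982170105, -0.2724107503890991), (0.1291235387325287, 0.14926157891750336), 19.885101318359375), array([ 0.51875979, -0.27203002]), np.float64(45.0530142821971), np.float64(7.281342696664673e-05), 665)
(((0.5213795900344849, -0.27341002225875854), (0.12804774940013885, 0.14825662970542908), 19.904802322387695), array([ 0.51107523, -0.2713783 ]), np.float64(-51.44196198166005), np.float64(0.0005350621010084748), 168)
tool y yaw 55.245888349600975
```

```bash
python3 - <<'E'
from h import *
from cell import calibration,env
TcT=np.load("TcT.npy"); c=calibration("wrist")
def cal(yaw,pos):
    t=np.radians(yaw); y=np.array([np.cos(t),np.sin(t),0]); z=np.array([0,0,-1.]); x=np.cross(y,z)
    T=np.eye(4); T[:3,:3]=np.c_[x,y,z]; T[:3,3]=pos; T=TcT@np.linalg.inv(T)
    c1=dict(c); c1["rvec"]=R.from_matrix(T[:3,:3]).as_rotvec(); c1["tvec"]=T[:3,3]; return c1
from scipy.optimize import least_squares
def plane(P):
    f=lambda v:(P[:,:2]-[.52,-.272])@v[:2]+v[2]-P[:,2]
    return least_squares(f,[0,0,P[:,2].mean()],loss="soft_l1",f_scale=.0007).x.round(4)
for n,f,cc in (("w1","w1",cal(np.degrees(np.arctan2(.719,.695)),[.5213,-.2741,.25])),("w2","wrist2",cal(-43.633,[.5211,-.2731,.1713])),("w3","wrist3",c)):
    W=cloud(np.load(f"pics/{f}.npy"),cc); r=np.hypot(W[...,0]-.5198,W[...,1]+.2717)
    er=lambda m:cv2.erode(m.astype(np.uint8),np.ones((5,5)))>0
    m=er((W[...,2]>.112)&(W[...,2]<.128)&(r<.052)); b=er((W[...,2]>.06)&(W[...,2]<.075)&(r<.1)); fl=er((W[...,2]>.09)&(W[...,2]<.111)&(r<.03))
    print(n,"tops",plane(W[m]),"floor",plane(W[fl]),"box",plane(W[b]))
E
```

```text
w1 tops [-0.0011 -0.0003  0.12  ] floor [ 0.0041 -0.0049  0.1041] box [ 0.0002 -0.0013  0.0681]
w2 tops [-0.0012 -0.0009  0.1196] floor [-0.0178 -0.0218  0.1038] box [-0.0005  0.0007  0.068 ]
w3 tops [-0.0008  0.0005  0.1198] floor [ 0.02  -0.011  0.104] box [-0.0002 -0.0002  0.068 ]
```

```bash
python3 - <<'E'
from h import *
from cell import kin,env
s=env.get_state()
q0=np.array(kin.inverse_kinematics([.5198,-.2718,.1711],s["orientation"])); q0[6]=s["qpos"][6]
def step(a):
    q=q0.copy(); q[6]=np.radians(a); env.goto_joints(q); return env.get_state()
a=67.1
while a>20:
    a-=7.5; s=step(a)
    if s["force"][2]<1.5 or s["tcp_pos"][2]<.1709: print("drop?"); break
show(env,"fast")
while a>-14:
    a-=2; s=show(env) if 0 else step(a); print(round(a,1),round(s["time"],2),s["tcp_pos"].round(4),s["force"].round(1),s["torque"].round(2))
    if s["force"][2]<1.2 or s["tcp_pos"][2]<.1709 or abs(s["torque"][2])>1: print("stop");break
E
```

```text
fast 23.31 tcp [ 0.5202 -0.2717  0.1716] F [-0.81  0.51  6.67] T [ 0.18  0.4  -0.07] q7 14.5
12.6 23.56 [ 0.5202 -0.2719  0.1716] [-1.   0.5  6.6] [ 0.05  0.26 -0.01]
10.6 23.81 [ 0.5202 -0.272   0.1716] [-0.7 -0.3  6.2] [0.01 0.28 0.04]
8.6 24.06 [ 0.5202 -0.272   0.1716] [-0.7 -0.   5.5] [0.02 0.28 0.01]
6.6 24.31 [ 0.5203 -0.272   0.1716] [-1.   0.6  6. ] [-0.02  0.19  0.01]
4.6 24.56 [ 0.5203 -0.272   0.1716] [ 0.1 -1.2  4.7] [-0.02  0.21 -0.08]
2.6 24.81 [ 0.5203 -0.272   0.1716] [0.  0.3 5.6] [-0.01  0.24 -0.02]
0.6 25.06 [ 0.5203 -0.272   0.1716] [ 0.2 -0.5  4.7] [-0.04  0.16 -0.04]
-1.4 25.31 [ 0.5203 -0.272   0.1716] [-0.5  0.3  5.7] [ 0.03  0.24 -0.  ]
-3.4 25.56 [ 0.5203 -0.272   0.1716] [ 0.5 -0.3  4.3] [ 0.01  0.2  -0.03]
-5.4 25.81 [ 0.5203 -0.272   0.1716] [ 0.3 -0.6  4.7] [-0.03  0.16 -0.05]
-7.4 26.06 [ 0.5203 -0.272   0.1716] [-0.1 -0.9  5.6] [-0.02  0.19  0.01]
-9.4 26.31 [ 0.5203 -0.272   0.1716] [-0.  -0.5  5.6] [ 0.01  0.22 -0.04]
-11.4 26.56 [ 0.5203 -0.272   0.1716] [-0.1  0.7  4.8] [0.06 0.24 0.04]
-13.4 26.81 [ 0.5203 -0.272   0.1716] [-0.2 -0.2  6.4] [-0.    0.17 -0.01]
-15.4 27.06 [ 0.5203 -0.2721  0.1716] [ 0.1 -0.6  6.1] [ 0.06  0.19 -0.01]
```

```bash
python3 - <<'E'
from h import *
from cell import kin,env,camera,calibration
c=calibration("wrist");p,d=camera("wrist"); cv2.imwrite("pics/wrist4.png",p); np.save("pics/wrist4.npy",d)
print(analyse(cloud(d,c)))
s=env.get_state(); M=R.from_quat(s["orientation"][[1,2,3,0]]).as_matrix(); print("tool y yaw",np.degrees(np.arctan2(M[1,1],M[0,1])),s["opening"])
p,d=camera("scene"); cv2.imwrite("pics/scene4c.png",cv2.resize(p[180:260,260:380],None,fx=6,fy=6,interpolation=cv2.INTER_CUBIC))
E
```

```text
(((0.5192232728004456, -0.270846962928772), (0.1286592334508896, 0.14932343363761902), 20.088281631469727), array([ 0.51952911, -0.27041774]), np.float64(-18.711460320730296), np.float64(0.0021956085368681965), 1270)
tool y yaw -27.287705990867597 0.059972131725794665
```

View pics/wrist4.png

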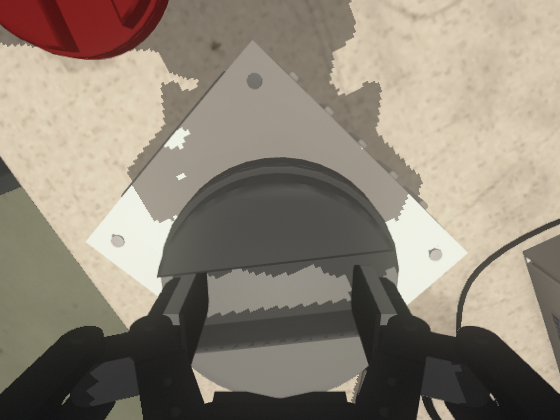

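View pics/scene4c.png

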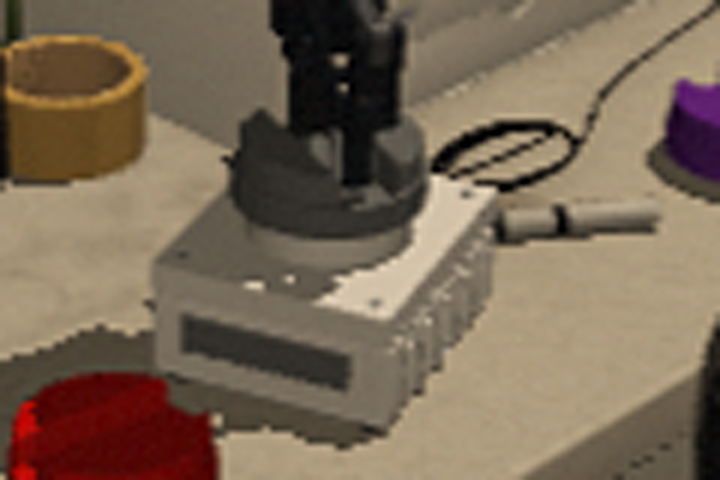

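The wrist view shows the cap driven by the fingertips with its trough about 8° off the jaw line, still level and high. The earlier sweep ended just as force and height began to fall, so I'll continue clockwise beyond that point.

```bash
python3 - <<'E'
from h import *
from cell import kin,env
s=env.get_state()
q0=np.array(kin.inverse_kinematics([.5198,-.2718,.1710],s["orientation"])); q0[6]=s["qpos"][6]
a=np.degrees(q0[6])
while a>-62:
    a-=2.5; q=q0.copy(); q[6]=np.radians(a); env.goto_joints(q); s=env.get_state(); print(round(a,1),round(s["time"],2),s["tcp_pos"].round(4),s["force"].round(1),s["torque"].round(2))
    if s["force"][2]<1.2 or s["tcp_pos"][2]<.1708 or abs(s["torque"][2])>1: print("stop");break
E
```

```text
-17.9 27.41 [ 0.5203 -0.272   0.1716] [-0.2 -0.4  6.6] [0.11 0.19 0.02]
-20.4 27.66 [ 0.5203 -0.272   0.1716] [0.1 0.  6.6] [ 0.05  0.26 -0.01]
-22.9 27.91 [ 0.5203 -0.272   0.1716] [-0.1  0.2  5.2] [ 0.01  0.19 -0.05]
-25.4 28.16 [ 0.5203 -0.272   0.1716] [-0.1  0.6  5.4] [ 0.03  0.19 -0.07]
-27.9 28.41 [ 0.5203 -0.272   0.1715] [-0.1 -0.8  5.9] [ 0.06  0.22 -0.03]
-30.4 28.66 [ 0.5202 -0.272   0.1715] [-1.1 -0.3  5.9] [ 0.04  0.19 -0.05]
-32.9 28.91 [ 0.5202 -0.272   0.1714] [-0.  -0.7  5. ] [ 0.03  0.15 -0.05]
-35.4 29.16 [ 0.5195 -0.2716  0.1705] [-0.8  0.  -0.3] [-0.06  0.03 -0.01]
stop
```

The lugs have dropped: force fell to zero and the tool sank. Now I'll confirm the new height and press down.

```bash
python3 - <<'E'
from h import *
from cell import kin,env
X,Y=.5200,-.2719
print(env.movel([X,Y,.160],.03,stop_force=3)); show(env,"touch")
for z in (.163,.161,.159,.1575,.1566,.1561):
    env.movel([X,Y,z],.03); s=show(env,z)
    if s["force"][2]>22: break
E
```

```text
True
touch 29.47 tcp [ 0.5199 -0.2718  0.1636] F [-0.13 -0.7   3.76] T [-0.01  0.    0.03] q7 -35.6
0.163 29.72 tcp [ 0.52   -0.2718  0.1631] F [-0.1   0.99  4.79] T [ 0.19  0.22 -0.02] q7 -35.6
0.161 29.97 tcp [ 0.52   -0.2718  0.1612] F [-1.23  0.69  5.96] T [0.27 0.32 0.05] q7 -35.7
0.159 30.22 tcp [ 0.52   -0.2718  0.1593] F [-1.31  1.06  6.51] T [0.28 0.43 0.03] q7 -35.8
0.1575 30.47 tcp [ 0.52   -0.2718  0.158 ] F [-1.86  0.42  7.05] T [ 0.29  0.47 -0.  ] q7 -35.8
0.1566 30.72 tcp [ 0.52   -0.2718  0.1572] F [-1.65  0.63  7.4 ] T [0.33 0.6  0.05] q7 -35.8
0.1561 30.97 tcp [ 0.52   -0.2718  0.1567] F [-2.19  1.49  8.09] T [ 0.42  0.62 -0.  ] q7 -35.9
```

```bash
python3 - <<'E'
from h import *
from cell import kin,env
X,Y=.5200,-.2719
for z in (.1556,.1552):
    env.movel([X,Y,z],.03); s=show(env,z)
    if s["force"][2]>15: break
s=env.get_state()
zc=s["tcp_pos"][2]
q0=np.array(kin.inverse_kinematics([X,Y,min(z,.1554)],s["orientation"])); q0[6]=s["qpos"][6]
a=np.degrees(q0[6]); n=0
while a>-150:
    a-=4; n+=1; q=q0.copy(); q[6]=np.radians(a); env.goto_joints(q); s=env.get_state()
    if n%3==0 or a<-115: print(round(a,1),round(s["time"],2),s["tcp_pos"].round(4),s["force"].round(1),s["torque"].round(2))
    if s["force"][2]<3 or s["tcp_pos"][2]>.1585 or s["force"][2]>35 or abs(s["torque"][2])>0.7: print("stop");show(env,a);break
E
```

```text
0.1556 31.22 tcp [ 0.52   -0.2718  0.1567] F [-2.58  1.85 12.31] T [0.49 0.97 0.05] q7 -35.9
0.1552 31.47 tcp [ 0.52   -0.2718  0.1566] F [-4.78  1.84 15.6 ] T [0.72 1.24 0.04] q7 -35.9
-47.9 32.22 [ 0.52   -0.272   0.1566] [-4.2  1.5 15. ] [0.6  1.14 0.06]
-59.9 32.97 [ 0.5202 -0.2719  0.1567] [-3.7  1.4 14.4] [0.73 1.   0.04]
-71.9 33.72 [ 0.5206 -0.2717  0.1567] [-2.9  2.3 14.4] [ 0.76  0.67 -0.08]
-83.9 34.47 [ 0.521  -0.2718  0.1566] [-1.2  1.2 11.8] [ 0.52  0.27 -0.06]
-95.9 35.22 [ 0.5212 -0.2721  0.1566] [-0.5  0.7 10.9] [ 0.39  0.22 -0.17]
-107.9 35.97 [ 0.5212 -0.2722  0.1566] [-1.7  1.1 10.9] [ 0.25  0.14 -0.16]
-115.9 36.47 [ 0.5211 -0.2722  0.1566] [-0.7 -0.  11. ] [ 0.09  0.22 -0.16]
-119.9 36.72 [ 0.5211 -0.2723  0.1566] [-0.9  0.1 10.3] [ 0.08  0.26 -0.07]
-123.9 36.97 [ 0.5211 -0.2723  0.1566] [-0.1  0.2 10.5] [ 0.08  0.26 -0.08]
-127.9 37.22 [ 0.5211 -0.2724  0.1566] [-0.3  0.2 10.2] [ 0.09  0.27 -0.12]
-131.9 37.47 [ 0.5212 -0.2725  0.1566] [-0.3 -0.1 10.2] [-0.07  0.2  -0.08]
-135.9 37.72 [ 0.5208 -0.2719  0.1566] [-1.5  2.1 12.6] [ 0.34  0.6  -0.06]
-139.9 37.97 [ 0.5206 -0.2707  0.1566] [-3.6  2.7 15.3] [0.71 0.91 1.57]
stop
-139.87952846072412 37.97 tcp [ 0.5206 -0.2707  0.1566] F [-3.65  2.74 15.34] T [0.71 0.91 1.57] q7 -139.7
```

```bash
python3 - <<'E'
from h import *
from cell import kin,env,camera,calibration
q=np.array(env.get_state()["qpos"]); q[6]+=np.radians(2.5)
env.goto_joints(q); s=show(env,"backoff")
p=s["tcp_pos"]
for z in (.1585,.1605,.1625,.165):
    env.movel([p[0],p[1],z],.04); show(env,z)
c=calibration("wrist");pc,d=camera("wrist"); cv2.imwrite("pics/wrist5.png",pc); np.save("pics/wrist5.npy",d)
W=cloud(d,c); r=np.hypot(W[...,0]-.5198,W[...,1]+.2717)
m=(W[...,2]>.10)&(W[...,2]<.13)&(r<.052); z=W[m][:,2]; print(np.histogram(z,bins=np.arange(.10,.126,.001)))
E
```

```text
backoff 38.22 tcp [ 0.5209 -0.2706  0.1575] F [-2.08  1.3   9.92] T [0.23 0.51 0.16] q7 -137.2
0.1585 38.47 tcp [ 0.5209 -0.2706  0.1592] F [-2.16  0.81  8.48] T [0.16 0.49 0.09] q7 -137.2
0.1605 38.72 tcp [ 0.5209 -0.2706  0.1609] F [-2.18  1.02  6.93] T [0.19 0.4  0.11] q7 -137.1
0.1625 38.97 tcp [ 0.5207 -0.2706  0.1622] F [-0.34  0.08 -0.38] T [-0.03  0.02  0.01] q7 -137.1
0.165 39.22 tcp [ 0.5207 -0.2706  0.1649] F [ 0.17 -0.05  0.49] T [0.02 0.04 0.03] q7 -137.0
(array([  359,   364,   394,   391,   413,   441,   443,   517,  1031,
        4249, 13169,  4660,   268,   159,   151,   142,   163,   177,
         149,   155,   172,   173,   179,   181,   183]), array([0.1  , 0.101, 0.102, 0.103, 0.104, 0.105, 0.106, 0.107, 0.108,
       0.109, 0.11 , 0.111, 0.112, 0.113, 0.114, 0.115, 0.116, 0.117,
       0.118, 0.119, 0.12 , 0.121, 0.122, 0.123, 0.124, 0.125]))
```

View pics/wrist5.png

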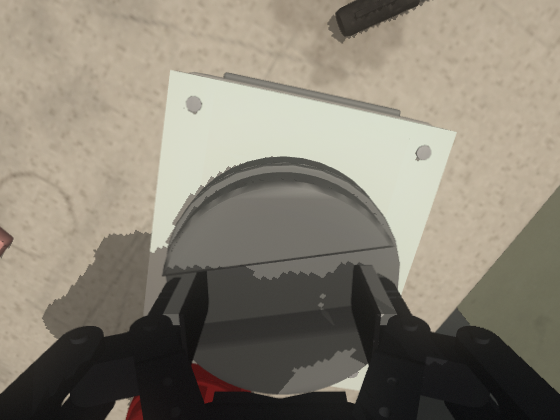

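The block tops now read 0.1105 m, so the cap origin is at 68.5 mm, which is the locked height. I'll retreat straight up and check.

```bash
python3 - <<'E'
from h import *
from cell import kin,env,camera,calibration
p=env.get_state()["tcp_pos"]
env.movel([p[0],p[1],.20],.06); env.movel([p[0],p[1],.27],.12); show(env)
c=calibration("wrist");pc,d=camera("wrist"); cv2.imwrite("pics/wrist6.png",pc)
W=cloud(d,c); r=np.hypot(W[...,0]-.5198,W[...,1]+.2717)
er=lambda m:cv2.erode(m.astype(np.uint8),np.ones((5,5)))>0
m=er((W[...,2]>.106)&(W[...,2]<.115)&(r<.052)); P=W[m]
A=np.c_[P[:,:2]-[.52,-.272],np.ones(len(P))]; print("tops plane",np.linalg.lstsq(A,P[:,2],rcond=None)[0])
b=boundary((W[...,2]>.106)&(W[...,2]<.115)&(r<.056)); print("cap",ring(W[b[:,1],b[:,0],:2]))
mb=(W[...,2]>.062)&(W[...,2]<.074)&(r<.11); print("box",cv2.minAreaRect(W[mb][:,:2].astype(np.float32)))
p,d=camera("top"); cv2.imwrite("pics/top6.png",p)
p,d=camera("scene"); cv2.imwrite("pics/scene6.png",p)
E
```

```text
40.73 tcp [ 0.5204 -0.2704  0.2693] F [ 0.1  -0.47  0.84] T [ 0.01 -0.01  0.01] q7 -134.2
tops plane [-0.00032807 -0.00071522  0.11055311]
cap [ 0.51956315 -0.27090416  0.04568269]
box ((0.5189017057418823, -0.27035951614379883), (0.12906768918037415, 0.14904192090034485), 19.94118309020996)
```

View pics/top6.png

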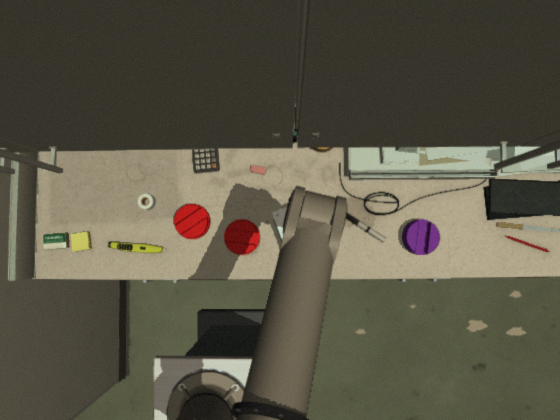

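View pics/wrist6.png

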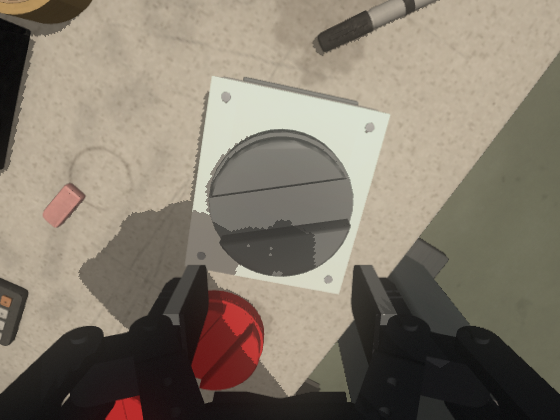

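The cap at (282,205) in the wrist view sits level and free of the gripper. In the top view the eraser (258,169), the label roll (146,201) and the marker (about 363,227) are where they were at the start. Handing in now.

```bash
python3 - <<'E'
from cell import env,job
job.job_done(); print(env.get_state()["time"])
E
```

```text
the job is handed in; nothing more can be done
the job is handed in; nothing more can be done
```

The cap is locked in its notches and the job is handed in, at about 41 s of the 64 s allowed. No verdict is reported, so this rests on my own checks.

**What I did:** I set the spread fingertips in the grey cap's trough and turned it clockwise under 5–10 N until the lugs dropped. I then pressed it down to its bottom, about 15 N at the tool, and twisted it clockwise about 104° of tool travel, play included. At the stop the torque jumped to 1.6 N m. I backed off 2.5° and lifted clear.

**Last checks:**

| Check | Measured | Required |
|---|---|---|
| Cap height | about 68.5 mm | 66.7–70.5 mm |
| Tilt | under 0.1° | under 2° |
| Offset from the box centre | about 0.9 mm | under 4 mm |

The gripper was clear of the cap, and the eraser, marker and label roll look unmoved in the top view.

**What disagreed:**
- My first sweep stopped just short of the drop, so I swept back and then forward again.
- The lugs dropped only at roughly 80–83° by my camera measurement of the cap's angle, although the stated range is 20–70°. I did not resolve this.
- The top and wrist cameras disagreed by up to 2–3 mm on where the port's axis is. I used a point between their estimates.

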